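# Fish a gear out from under the riser and sort it

### The job

An green wooden gear has slid under the slatted pine riser: pull it out through the riser's open side with the blue-handled hook, never reaching under the riser for it with the gripper. Lay the hook down flat on the table, clear of the riser, then pick up the gear and set it down gently, lying flat, in the tray whose white sample gear has the same number of teeth. Leave the glue bottle, the pine offcut and the screwdriver undisturbed.

Things in the scene. Friction and masses are not known exactly. Their poses are not given: they have to be found in the camera images.
- gear_center (a point): Centre (half-way up) of the loose green gear: 8 teeth, 54 mm across the tooth tips, 20 mm thick, lying flat (z axis up), about 35 to 65 g. It starts under the riser, 75 to 95 mm in from the mouth; grip it across the tooth tips (as a 54 mm disc).
- hook_grip (a point): Centre of the blue handle (80 x 20 x 30 mm) of the loose hook tool, 15 mm above its underside; x runs along the handle towards the hook, z up. About 110 g, balance point 20 to 30 mm ahead of here. An 8 mm metal rod, its axis 6 mm above the underside, runs along +x to the hook's corner at x = 250 mm, then bends to the +y side and 15 degrees back, ending at x = 237, y = 48 mm.
- hook_corner (a point): The corner of the hook, on the rod's axis, 250 mm along the tool's x from hook_grip and 6 mm above the tool's underside; axes as for hook_grip.
- riser_mouth (a point): Middle of the open side (mouth) of the fixed pine riser, at table height; y points into the riser, x along the mouth, z up. Mouth 240 mm wide, 55 mm high; 170 mm deep inside. Both ends and the back are boarded; the deck is four 20 mm slats with 33 mm gaps, its top 67 mm above the table. Outside 270 mm (x) by 180 mm (y).
- tray_eight: Fixed open wooden tray; a white sample gear with 8 teeth lies fixed on the ledge at its +x (far) side. Origin: centre of the well's underside, on the table, z up. Well 140 x 140 mm outside, walls 5 mm thick, 22 mm high, floor 5 mm thick; ledge from x = 70 to 130 mm, 14 mm high, 24 mm with the sample.
- tray_twenty: The same tray, but its sample gear has 20 teeth; same origin, axes and sizes. The two trays may be in either place.
- glue: Yellow glue bottle with a white cap, standing, 48 mm across and 150 mm high; origin at the centre of its base. A bystander.
- offcut: Loose pine offcut 100 x 40 x 18 mm; origin at the centre of its underside. A bystander.
- screwdriver: Red-handled screwdriver lying on the table along its x axis; origin underneath it. A bystander.
Things that resemble listed ones, but are neither listed nor needed, are in the scene too. Of the things that look like the part that bears gear_center, take the one that is farthest from the robot's base at the start.

How it is judged:
By the outcome, as a careful person would: the job done as asked, in the order asked, and still so for the second after the job is handed in, with the robot touching nothing.
It also fails if it takes over 72 s, if anything falls off the work surface, if the arm or the gripper's body presses on something with over 40 N, if the wrist force passes 120 N, or if a joint passes its speed limit or range.

### The arm

A 6-joint arm with a two-finger parallel gripper is mounted at the origin on the work surface. World frame = base frame: x ahead of the robot, y to its left, z up, the work surface at z = 0. Lengths are in m, angles in degrees, forces in N, time in s.
With the tool pointing down it reaches from about 0.4 to 0.825 m from the base axis. Payload 7 kg.
Tool frame: the origin (TCP) lies where the fingers leave the gripper's body, on its centre line; the fingertips stand 66 mm ahead of it and the grasp point (between the pads) lies 47 mm ahead of it; z points along the fingers, y is the direction in which the jaws open and shut (so a half turn about z gives the same grasp; the last joint's range is limited). The gripper opens to 88 mm and grips with 3 to 60 N. Pads are 19 mm wide; open, the fingers measure 130 mm over their backs; the gripper's body (78 mm by 193 mm) begins 47 mm behind the grasp point.
Start: joints at [83.715, 20.546, 0.682, 0, -70.136, -16.507], TCP at [0.261, 0.622, 0.292] pointing down, gripper open.
Joint ranges: [-176.03, 176.03], [-82.01, 121.73], [-58.28, 71.71], [-173.87, 95.51], [-174.79, -0.11], [-173.66, 173.66]. Speed limits (degrees/s): [136.94, 136.94, 172.46, 180, 180, 180].

### API

Orientations are given as [roll, pitch, yaw] about the fixed x, y, z axes, in that order (R = Rz(yaw) Ry(pitch) Rx(roll)).
In Python, from plant import get_obs, snapshot, close_job gives the robot as it stands.
- The arm moves only by the tool play_rows, never from a script. Its argument "series" is a list of rows, each a list of 5 numbers: the opening in per cent of the stroke, from 0 (shut) to 100 (fully open), then the shift along the tool's x, y, z in m, then the turn about the tool's z in degrees. In form: [[jaw, dx, dy, dz, spin], ...]. A call has 1 to 10 rows; each row is the pose to reach, as a shift and turn from the pose commanded when the call began, along the tool's axes at that moment; what a row does not reach only later rows make up. A row lasts 1/10 s, in which the tool goes at most 50 mm and 8.59 degrees, less where a joint would pass 70% of its speed; a pose out of reach is approached as far as the arm can. A call with a gripper value outside its range is refused whole. The fingers move at their own pace and stop on an object; the grip force is fixed at half the most. Time passes only in rows, so rows that repeat a pose let the fingers close. It gives the time, the measured TCP pose, the force and the opening at its end, in the units of the state.
- get_obs(): the state, without advancing time (a new reading comes with each control period).
- snapshot(name): name is "side" or "top" or "wrist"; returns a dict with "frame" (480x640x3 uint8, red, green, blue), "z_map" (480x640 float32, m along the optical axis (not along the pixel's ray), 0 where there is no reading), "mtx" (3x3 intrinsics, pixels), "camera_from_world" (4x4, takes a point from world to camera coordinates); the wrist camera has in their place "tool_from_camera" (4x4, takes a point from camera to tool coordinates, whose origin is the TCP and whose axes are the flange's). Camera axes: x right, y up, looking along -z (the intrinsics and any distortion apply to the point x, -y, -z); pixel columns grow to the right and rows downward; lengths in m; the calibration is good to about 2 mm. The wrist camera is an equidistant fisheye: a pixel r from the principal point sees the ray r / f radians off the axis. A picture is of the moment at which its call begins: read the wrist's pose just before it.
- close_job(): hands the job in, once; it reports no verdict.
The state is a dict: "clock": time; "joint_pos": joint angles; "qvel": joint speeds; "tau": joint torques, N m; "tool_pos": TCP position; "orientation": TCP orientation; "force": force on the tool from outside, world axes, zero at the start; "moment": the same for the moment, N m; "opening": finger opening in m.
Only numpy, scipy, OpenCV 4.12 (cv2) and the standard library are available. Lean on these libraries where they do the work, as an engineer would, in place of code of your own. Each camera call takes 0.05 s, during which the arm holds its last target.

## Working session

There is one attempt and no reset: what is moved stays moved. The work goes in short steps, Python scripts to look and compute and a tool call to move; the robot and the scene stay as the last step left them, time stands still between calls to the robot, and variables do not carry over. Pictures are saved under pics/ and viewed, and the job is handed in when it is done.

Besides the shell and the picture viewer there is one more tool, called after "Call:" by a JSON object that holds its "api" and its "payload". play_rows: Moves the arm, as the interface text tells. Its arguments: {"type":"object","properties":{"series":{"type":"array"}},"required":["series"]}

```bash
ls; mkdir -p pics; cat > h.py <<'E'
import numpy as np, cv2
from plant import get_obs, snapshot, close_job
def save(n,f): cv2.imwrite('pics/'+n, cv2.cvtColor(f,cv2.COLOR_RGB2BGR))
E
python3 - <<'E'
from h import *
o=get_obs(); print(o)
for n in ['side','top','wrist']:
    s=snapshot(n); save(n+'0.png',s['frame']); np.savez(n+'0.npz',**s)
    print(n,{k:(v.tolist() if k not in('frame','z_map') else v.shape) if hasattr(v,'tolist') else v for k,v in s.items()})
E
```

```text
pics
{'clock': 0.0, 'joint_pos': array([ 8.37150521e+01,  2.05904324e+01,  6.37042173e-01, -1.92050899e-02,
       -7.01342720e+01, -1.65081144e+01]), 'qvel': array([-0.07250627,  0.05622952, -0.06870499, -0.10454438,  0.00469499,
       -0.05226224]), 'tau': array([ 8.32399819e-04, -5.82725751e+01,  2.93051648e+01,  6.99758291e+00,
        6.78404438e-03, -1.48048230e-04]), 'tool_pos': array([0.26136142, 0.6219704 , 0.29126161]), 'orientation': array([ 1.79910821e+02, -7.60151275e-03, -2.27995964e+01]), 'force': array([ 0.45181639, -0.24316595, -0.38623393]), 'moment': array([-0.02445183,  0.00217009,  0.01861434]), 'opening': 0.08776472710222809}
side {'frame': (480, 640, 3), 'z_map': (480, 640), 'mtx': [[573.9782652493758, 0.0, 317.5659909493091], [0.0, 573.9782652493758, 240.44073796110152], [0.0, 0.0, 1.0]], 'camera_from_world': [[-0.986476198690916, -0.1636303208343045, 0.009477738125930881, 0.4808221411715757], [0.09764194315148389, -0.5402403736450733, 0.8358267701033715, -0.11604127351614808], [-0.13164634576745213, 0.8254486397029764, 0.5489114526575142, -1.3426453671078267
[... 280 characters left out ...]
0.045897752461169304], [0.9967485607391755, -0.008285546623259083, 0.08014771600947791, -0.49751074750294755], [-0.07989272300129172, 0.027528880415803734, 0.9964232602436033, -1.0720731764674547], [0.0, 0.0, 0.0, 1.0]]}
wrist {'frame': (480, 640, 3), 'z_map': (480, 640), 'mtx': [[371.64829954431775, 0.0, 325.55073415396777], [0.0, 371.64829954431775, 242.8618880416168], [0.0, 0.0, 1.0]], 'tool_from_camera': [[-0.001132597159102021, 0.9529278756486026, 0.3031949554915386, 0.08188976877212398], [0.9999993585696692, 0.0010765065174530295, 0.000352127770886928, -0.0004751378657923411], [9.161023022695374e-06, 0.3031951598320111, -0.9529284836599841, -0.09239097352959363], [0.0, 0.0, 0.0, 1.0]]}
```

View pics/side0.png

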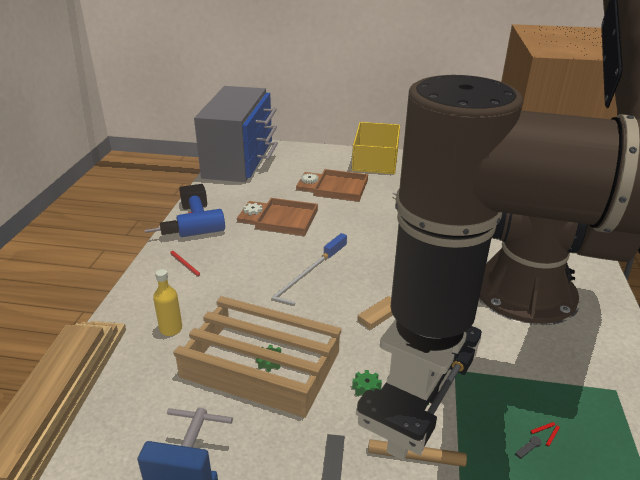

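View pics/top0.png

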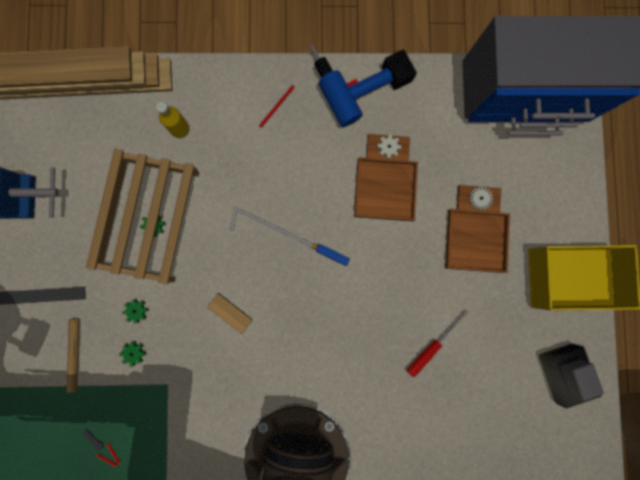

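View pics/wrist0.png

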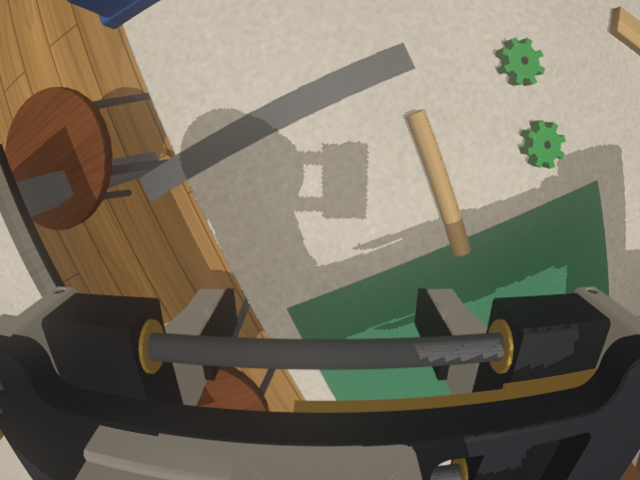

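```bash
cat >> h.py <<'E'
def und(s,px):
    # pixel -> camera ray (x right,y up,-z fwd), perspective
    K=s['mtx'];px=np.atleast_2d(np.float64(px))
    return np.c_[(px[:,0]-K[0,2])/K[0,0], -(px[:,1]-K[1,2])/K[1,1], -np.ones(len(px))]
def ray(s,px):
    T=np.linalg.inv(s['camera_from_world']); d=und(s,px)@T[:3,:3].T
    return T[:3,3], d
def toplane(s,px,z):
    c,d=ray(s,px); return c+d*((z-c[2])/d[:,2])[:,None]
def withz(s,px):
    T=np.linalg.inv(s['camera_from_world']); px=np.atleast_2d(px)
    z=np.array([s['z_map'][int(round(v)),int(round(u))] for u,v in px])
    return (und(s,px)*z[:,None])@T[:3,:3].T+T[:3,3]
def proj(s,P):
    P=np.atleast_2d(P);C=P@s['camera_from_world'][:3,:3].T+s['camera_from_world'][:3,3];K=s['mtx']
    return np.c_[K[0,0]*C[:,0]/-C[:,2]+K[0,2], K[1,2]+K[1,1]*C[:,1]/C[:,2]]
def tri(rays):
    A=np.zeros((3,3));b=np.zeros(3)
    for c,d in rays:
        d=d/np.linalg.norm(d);M=np.eye(3)-np.outer(d,d);A+=M;b+=M@c
    x=np.linalg.solve(A,b); return x,[float(np.linalg.norm((np.eye(3)-np.outer(d,d)/(d@d))@(x-c))) for c,d in rays]
E
python3 - <<'E'
from h import *
t=dict(np.load('top0.npz'));s=dict(np.load('side0.npz'))
print('pinv test',proj(t,[[.5,.3,0]]),toplane(t,proj(t,[[.5,.3,0]]),0))
c=lambda f,x0,y0,w,h,k:cv2.resize(f[y0:y0+h,x0:x0+w],None,fx=k,fy=k,interpolation=cv2.INTER_CUBIC)
save('t_a.png',c(t['frame'],80,130,200,150,4)); save('t_b.png',c(t['frame'],220,120,300,160,2.6))
save('s_a.png',c(s['frame'],150,220,220,160,3.6))
def comp(x,lo,hi,mn):
    hsv=cv2.cvtColor(x['frame'],cv2.COLOR_RGB2HSV);m=cv2.inRange(hsv,lo,hi)
    n,l,st,ce=cv2.connectedComponentsWithStats(m); return [(ce[i].round(1).tolist(),st[i].tolist()) for i in range(1,n) if st[i,4]>mn]
for n,x in(('top',t),('side',s)):
    print(n,'blue',comp(x,(100,120,60),(125,255,255),30)); print('green',comp(x,(50,100,30),(80,255,255),15))
# depth check
print(withz(t,[[236,210],[330,255],[385,190],[477,240],[152,224],[140,200],[300,350]]).round(4))
E
```

```text
pinv test [[165.24467199 238.49141035]] [[0.5 0.3 0. ]]
top blue [([349.3, 92.6], [319, 69, 73, 56, 1809]), ([567.2, 91.5], [496, 88, 144, 9, 1146]), ([492.3, 114.1], [476, 113, 36, 4, 97]), ([24.4, 181.0], [20, 175, 10, 13, 127]), ([23.4, 206.5], [18, 197, 11, 20, 198]), ([332.3, 254.5], [317, 245, 32, 20, 251])]
green [([158.7, 226.0], [155, 217, 9, 19, 70]), ([143.6, 222.8], [141, 218, 6, 10, 28]), ([134.7, 310.8], [123, 300, 24, 23, 333]), ([132.1, 353.2], [120, 342, 25, 24, 353]), ([82.2, 432.8], [0, 386, 167, 94, 14755])]
side blue [([250.0, 133.7], [243, 93, 27, 84, 395]), ([199.3, 216.4], [177, 196, 47, 35, 906]), ([335.0, 240.9], [325, 234, 21, 15, 119]), ([174.7, 459.4], [139, 442, 68, 38, 1628]), ([213.1, 474.4], [211, 471, 6, 9, 35])]
green [([266.2, 363.6], [257, 359, 18, 12, 78]), ([366.9, 381.4], [353, 370, 28, 24, 394]), ([543.0, 431.0], [456, 372, 184, 108, 16008])]
[[ 0.5644  0.1352  0.009 ]
 [ 0.4568 -0.0813  0.0289]
 [ 0.6101 -0.2145  0.0058]
 [ 0.4899 -0.4291  0.0062]
 [ 0.5265  0.3096  0.068 ]
 [ 0.5913  0.3611 -0.0038]
 [ 0.24   -0.011  -0.0016]]
```

View pics/t_a.png

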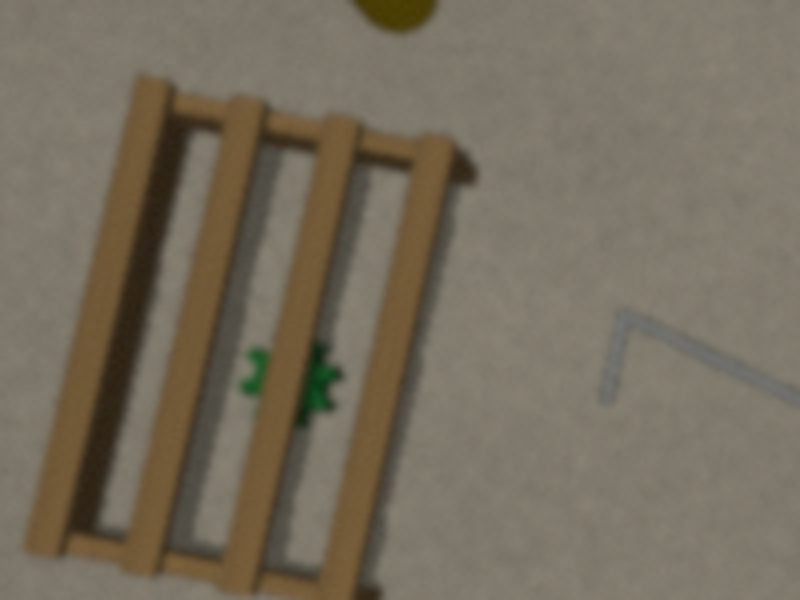

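View pics/t_b.png

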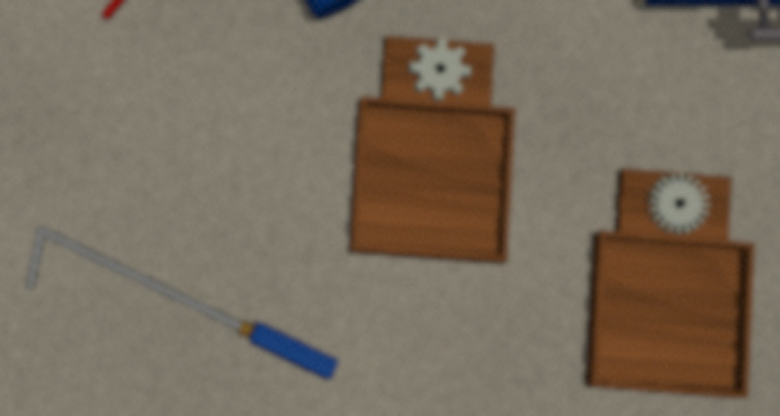

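View pics/s_a.png

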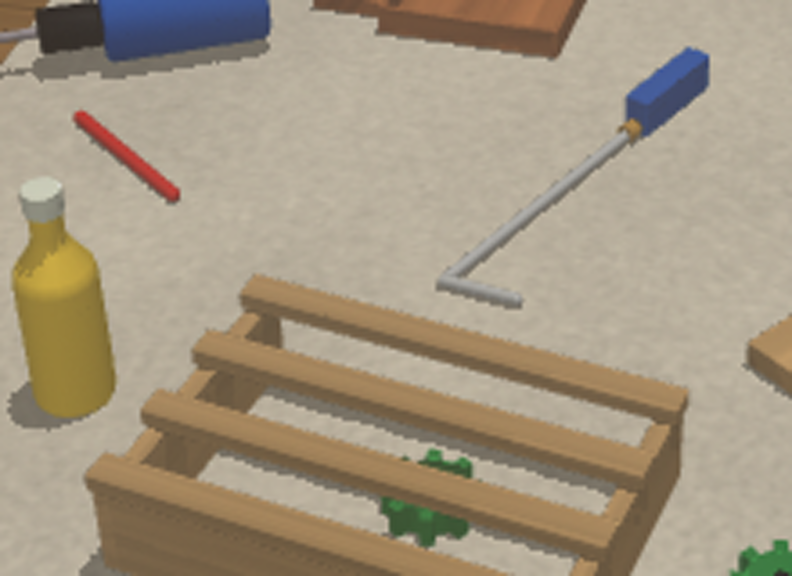

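```bash
python3 - <<'E'
from h import *
t=dict(np.load('top0.npz'));s=dict(np.load('side0.npz'))
def cloud(x):
    K=x['mtx'];v,u=np.mgrid[0:480,0:640];px=np.c_[u.ravel(),v.ravel()]
    z=x['z_map'].ravel();P=und(x,px)*z[:,None];T=np.linalg.inv(x['camera_from_world']);P=P@T[:3,:3].T+T[:3,3];P[z==0]=np.nan
    return P.reshape(480,640,3)
P=cloud(t)
# riser deck in top crop
m=np.zeros((480,640),bool);m[140:290,82:205]=1
m&=(P[...,2]>.055)&(P[...,2]<.08)
Q=P[m]; print('deck z',np.median(Q[:,2]),len(Q))
px=np.argwhere(m)[:,::-1]; W=toplane(t,px,.067)
r=cv2.minAreaRect(W[:,:2].astype(np.float32)*1000);print(r,cv2.boxPoints(r).round(1).tolist())
Ps=cloud(s);m=np.zeros((480,640),bool);m[290:415,170:345]=1
m&=(Ps[...,2]>.058)&(Ps[...,2]<.08);px=np.argwhere(m)[:,::-1];print('side deck z',np.median(Ps[m][:,2]))
W=toplane(s,px,.067);r=cv2.minAreaRect(W[:,:2].astype(np.float32)*1000);print(r,cv2.boxPoints(r).round(1).tolist())
# hook handle
for n,x,b in(('top',t,(317,245,349,265)),('side',s,(325,234,346,249))):
    hsv=cv2.cvtColor(x['frame'],cv2.COLOR_RGB2HSV);mm=cv2.inRange(hsv,(100,120,60),(125,255,255))>0
    k=np.zeros_like(mm);k[b[1]:b[3]+1,b[0]:b[2]+1]=1;mm&=k
    C=(P if n=='top' else Ps)[mm];print(n,'handle z max',np.nanpercentile(C[:,2],[5,50,90]))
    hi=mm&((P if n=='top' else Ps)[...,2]>.022);W=toplane(x,np.argwhere(hi)[:,::-1],.03)
    r=cv2.minAreaRect(W[:,:2].astype(np.float32)*1000);print(r)
# hook corner and tip, two views
for tp,sp in(((80+622/4,130+318/4),(150+445/3.6,220+282/3.6)),((80+607/4,130+400/4),(150+517/3.6,220+300/3.6))):
    c1,d1=ray(t,tp);c2,d2=ray(s,sp);x,e=tri([(c1,d1[0]),(c2,d2[0])]);print('hook',x.round(4),np.round(e,4),toplane(t,tp,.008).round(4),toplane(s,sp,.008).round(4))
# gear
for tp,sp in(((152,224),(150+428/3.6,220+492/3.6)),):
    c1,d1=ray(t,tp);c2,d2=ray(s,sp);x,e=tri([(c1,d1[0]),(c2,d2[0])]);print('gear',x.round(4),np.round(e,4),toplane(t,tp,.02).round(4),toplane(s,sp,.02).round(4))
# tray 8
h=[(80,130)];f=lambda u,v:(220+u/2.6,120+v/2.6)
cs=[f(360,98),f(515,108),f(505,263),f(349,252)];W=toplane(t,cs,.022);print('tray8',W.round(4).tolist(),W.mean(0).round(4))
print('sample',toplane(t,f(440,68),.024))
E
```

```text
deck z 0.06651508495289993 5304
((546.6292724609375, 335.155517578125), (181.9178009033203, 269.3716125488281), 78.11292266845703) [[396.1000061035156, 273.8999938964844], [659.7000122070312, 218.39999389648438], [697.2000122070312, 396.3999938964844], [433.6000061035156, 451.8999938964844]]
side deck z 0.06685544620848072
((546.9303588867188, 343.6316223144531), (326.1645202636719, 313.03009033203125), 21.531049728393555) [[337.79998779296875, 429.3999938964844], [452.70001220703125, 138.1999969482422], [756.0999755859375, 257.8999938964844], [641.2000122070312, 549.0999755859375]]
top handle z max [0.02640237 0.03025947 0.03286399]
((457.5410461425781, -86.68656158447266), (76.3031234741211, 17.109621047973633), 63.80116653442383)
side handle z max [0.02785554 0.0302023  0.03206525]
((456.5007019042969, -84.32223510742188), (76.88463592529297, 17.99102210998535), 63.97132110595703)
hook [0.566  0.137  0.0042] [0.0002 0.0002] [[0.5657 0.1365 0.008 ]] [[0.5646 0.1415 0.008 ]]
hook [0.518  0.1456 0.0035] [0.0002 0.0002] [[0.5178 0.145  0.008 ]] [[0.5167 0.1509 0.008 ]]
gear [0.5318 0.3268 0.013 ] [0.0008 0.0008] [[0.5319 0.3247 0.02  ]] [[0.529  0.3337 0.02  ]]
tray8 [[0.6838, -0.1511, 0.022], [0.6741, -0.2909, 0.022], [0.5337, -0.2781, 0.022], [0.5446, -0.1388, 0.022]] [ 0.6091 -0.2147  0.022 ]
sample [[ 0.71046078 -0.22352578  0.024     ]]
```

```bash
cat >> h.py <<'E'
def go(x,y,z,yaw,ref=None):
    o=get_obs();p=o['tool_pos'] if ref is None else np.array(ref[:3]);w=np.radians(o['orientation'][2] if ref is None else ref[3])
    d=np.array([x,y,z])-p;ex=np.array([np.cos(w),np.sin(w)]);ey=np.array([np.sin(w),-np.cos(w)])
    s=(np.degrees(w)-yaw+180)%360-180
    print('clock %.2f pose'%o['clock'],o['tool_pos'].round(4),o['orientation'].round(2),'F',o['force'].round(1),'op',round(o['opening'],4))
    print('row dx %.4f dy %.4f dz %.4f spin %.2f'%(d[:2]@ex,d[:2]@ey,-d[2],s))
E
python3 -c "
from h import *
go(.457,-.0855,.25,-116.1,(.2614,.622,.292,-22.8))"
```

```text
clock 0.15 pose [0.2614 0.622  0.2914] [ 1.7992e+02 -1.0000e-02 -2.2800e+01] F [-0.  -0.3  0.6] op 0.0877
row dx 0.4545 dy 0.5764 dz 0.0420 spin 93.30
```

Call:
{"api": "play_rows", "payload": {"series": [[100,0.454,0.576,0.042,93.3],[100,0.454,0.576,0.042,93.3],[100,0.454,0.576,0.042,93.3],[100,0.454,0.576,0.042,93.3],[100,0.454,0.576,0.042,93.3],[100,0.454,0.576,0.042,93.3],[100,0.454,0.576,0.042,93.3],[100,0.454,0.576,0.042,93.3],[100,0.454,0.576,0.042,93.3],[100,0.454,0.576,0.042,93.3]]}}

```text
clock: 1.15
tool_pos: [0.3944, 0.1392, 0.2637]
orientation: [-180.0, 0.0, -109.0]
force: [1.7, 0.6, -0.2]
opening: 0.0876
```

```bash
python3 -c "
from h import *
go(.457,-.0855,.22,-116.1);print(get_obs()['joint_pos'].round(1))"
```

```text
clock 1.15 pose [0.3944 0.1392 0.2637] [-1.7998e+02  4.0000e-02 -1.0905e+02] F [ 1.7  0.6 -0.2] op 0.0876
row dx 0.1919 dy -0.1325 dz 0.0437 spin 7.05
[ 46.7  -3.3 -32.1  -0.  -61.2 -65.8]
```

Call:
{"api": "play_rows", "payload": {"series": [[100,0.192,-0.1325,0.044,7.1],[100,0.192,-0.1325,0.044,7.1],[100,0.192,-0.1325,0.044,7.1],[100,0.192,-0.1325,0.044,7.1],[100,0.192,-0.1325,0.044,7.1],[100,0.192,-0.1325,0.044,7.1],[100,0.192,-0.1325,0.044,7.1],[100,0.192,-0.1325,0.044,7.1]]}}

```text
clock: 1.95
tool_pos: [0.4582, -0.0829, 0.2197]
orientation: [-180.0, 0.0, -115.8]
force: [0.5, 0.8, -0.6]
opening: 0.0878
```

```bash
cat >> h.py <<'E'
def wpose():
    o=get_obs();r=np.radians(o['orientation']);c,s=np.cos(r),np.sin(r)
    Rx=np.array([[1,0,0],[0,c[0],-s[0]],[0,s[0],c[0]]]);Ry=np.array([[c[1],0,s[1]],[0,1,0],[-s[1],0,c[1]]]);Rz=np.array([[c[2],-s[2],0],[s[2],c[2],0],[0,0,1]])
    T=np.eye(4);T[:3,:3]=Rz@Ry@Rx;T[:3,3]=o['tool_pos'];return T
def wsnap(name):
    T=wpose();s=snapshot('wrist');s['wfc']=T@s['tool_from_camera'];save(name+'.png',s['frame']);np.savez(name+'.npz',**s);return s
def wray(s,px):
    K=s['mtx'];px=np.atleast_2d(np.float64(px));d=(px-K[:2,2])/K[0,0];th=np.linalg.norm(d,axis=1);k=np.sin(th)/np.maximum(th,1e-9)
    c=np.c_[d[:,0]*k,-d[:,1]*k,-np.cos(th)];return s['wfc'][:3,3],c@s['wfc'][:3,:3].T
def wplane(s,px,z):
    c,d=wray(s,px);return c+d*((z-c[2])/d[:,2])[:,None]
def wproj(s,P):
    T=np.linalg.inv(s['wfc']);C=np.atleast_2d(P)@T[:3,:3].T+T[:3,3];K=s['mtx']
    r=np.linalg.norm(C[:,:2],axis=1);th=np.arctan2(r,-C[:,2]);q=th/np.maximum(r,1e-9)*K[0,0]
    return np.c_[K[0,2]+C[:,0]*q,K[1,2]-C[:,1]*q]
E
python3 -c "
from h import *
go(.457,-.0855,.22,-116.1);wsnap('w1');print(get_obs()['joint_pos'].round(1))"
```

```text
clock 1.95 pose [ 0.4582 -0.0829  0.2197] [-1.8000e+02  1.0000e-02 -1.1583e+02] F [ 0.5  0.8 -0.6] op 0.0878
row dx 0.0029 dy -0.0001 dz -0.0003 spin 0.27
[ 14.1   4.3 -30.8  -0.  -54.9 -39.9]
```

View pics/w1.png

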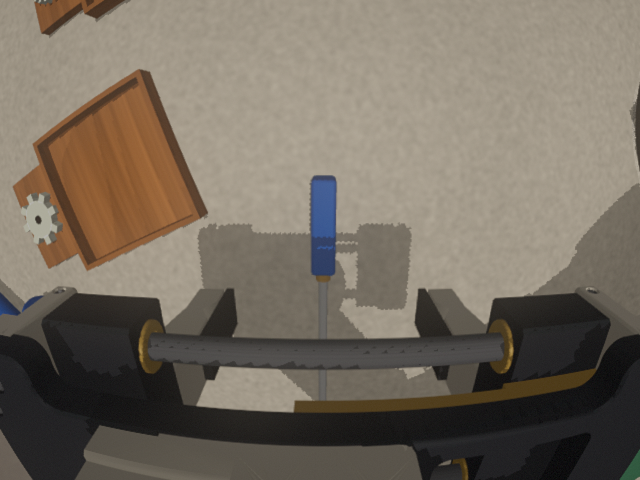

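```bash
python3 - <<'E'
from h import *
s=dict(np.load('w1.npz'))
hsv=cv2.cvtColor(s['frame'],cv2.COLOR_RGB2HSV);m=cv2.inRange(hsv,(100,120,40),(125,255,255));m[:,:300]=0;m[:,350:]=0;m[300:]=0
px=np.argwhere(m>0)[:,::-1];W=wplane(s,px,.03)
r=cv2.minAreaRect(W[:,:2].astype(np.float32)*1000);print(r)
# top-face ends / sides
c,d=wray(s,px.mean(0));t=dict(np.load('top0.npz'));c2,d2=ray(t,[332.3,254.5]);print(tri([(c,d[0]),(c2,d2[0])]))
a=wplane(s,[[323,285],[322,395]],.006);print(a,np.degrees(np.arctan2(*(a[1]-a[0])[[1,0]])))
# tray8 corners
q=wplane(s,[[143,71],[206,214],[88,268],[36,144]],.022);print('tray',q.round(4).tolist(),q.mean(0));print(wplane(s,[39,219],.024))
E
```

```text
((457.59844970703125, -87.08041381835938), (77.2510986328125, 17.717655181884766), 63.528865814208984)
(array([ 0.45806645, -0.08693035,  0.021438  ]), [0.0001627858722302438, 0.00016278587223017655])
[[ 0.48384646 -0.03400156  0.006     ]
 [ 0.54187767  0.08217225  0.006     ]] 63.45692660866526
tray [[0.5328, -0.2734, 0.022], [0.5404, -0.1393, 0.022], [0.6826, -0.1517, 0.022], [0.67, -0.2857, 0.022]] [ 0.60645998 -0.21253506  0.022     ]
[[ 0.70902884 -0.22180407  0.024     ]]
```

```bash
python3 -c "
from h import *
go(.4575,-.0865,.069,-116.4)"
```

```text
clock 2.00 pose [ 0.4583 -0.0825  0.2198] [-1.7998e+02  2.0000e-02 -1.1577e+02] F [ 0.1  0.6 -0.7] op 0.0876
row dx 0.0040 dy -0.0011 dz 0.1508 spin 0.63
```

Call:
{"api": "play_rows", "payload": {"series": [[100,0.004,-0.001,0.05,0.6],[100,0.004,-0.001,0.1,0.6],[100,0.004,-0.001,0.13,0.6],[100,0.004,-0.001,0.14,0.6],[100,0.004,-0.001,0.15,0.6],[100,0.004,-0.001,0.15,0.6],[100,0.004,-0.001,0.15,0.6]]}}

```text
clock: 2.7
tool_pos: [0.4584, -0.0868, 0.0708]
orientation: [-179.9, 0.1, -116.4]
force: [-0.5, 0.1, -0.1]
opening: 0.0877
```

```bash
python3 -c "
from h import *
go(.4575,-.0865,.069,-116.4)"
```

```text
clock 2.70 pose [ 0.4584 -0.0868  0.0708] [-1.7990e+02  7.0000e-02 -1.1639e+02] F [-0.5  0.1 -0.1] op 0.0877
row dx 0.0001 dy 0.0010 dz 0.0018 spin 0.01
```

Call:
{"api": "play_rows", "payload": {"series": [[100,0,0.001,0.001,0],[0,0,0.001,0.001,0],[0,0,0.001,0.001,0],[0,0,0.001,0.001,0],[0,0,0.001,0.001,0],[0,0,0.001,0.001,0],[0,0,0.001,0.001,0],[0,0,0.001,0.001,0],[0,0,0.001,0.001,0]]}}

```text
clock: 3.6
tool_pos: [0.4565, -0.0869, 0.0685]
orientation: [180.0, -0.0, -116.4]
force: [-0.2, 0.2, 0.5]
opening: 0.0294
```

```bash
python3 -c "
from h import *
go(.4575,-.0865,.069,-116.4)"
```

```text
clock 3.60 pose [ 0.4565 -0.0869  0.0685] [ 179.99   -0.   -116.44] F [-0.2  0.2  0.5] op 0.0294
row dx -0.0008 dy -0.0007 dz -0.0005 spin -0.04
```

Call:
{"api": "play_rows", "payload": {"series": [[0,0,0,0,0],[0,0,0,0,0],[0,0,0,0,0],[0,0,0,0,0],[0,0,0,-0.004,0],[0,0,0,-0.006,0],[0,0,0,-0.006,0]]}}

```text
clock: 4.3
tool_pos: [0.4568, -0.0868, 0.075]
orientation: [-180.0, 0.0, -116.4]
force: [0.4, -0.1, -1.6]
opening: 0.0198
```

```bash
python3 - <<'E'
from h import *
s=snapshot('side');save('side1.png',cv2.resize(s['frame'][200:420,150:400],None,fx=3.2,fy=2.7));np.savez('side1.npz',**s)
go(.4575,-.0865,.069,-116.4)
E
```

```text
clock 4.35 pose [ 0.4567 -0.0868  0.0748] [-1.7998e+02  2.0000e-02 -1.1644e+02] F [-0.6 -0.4 -0.6] op 0.0197
row dx -0.0007 dy -0.0006 dz 0.0058 spin -0.04
```

View pics/side1.png

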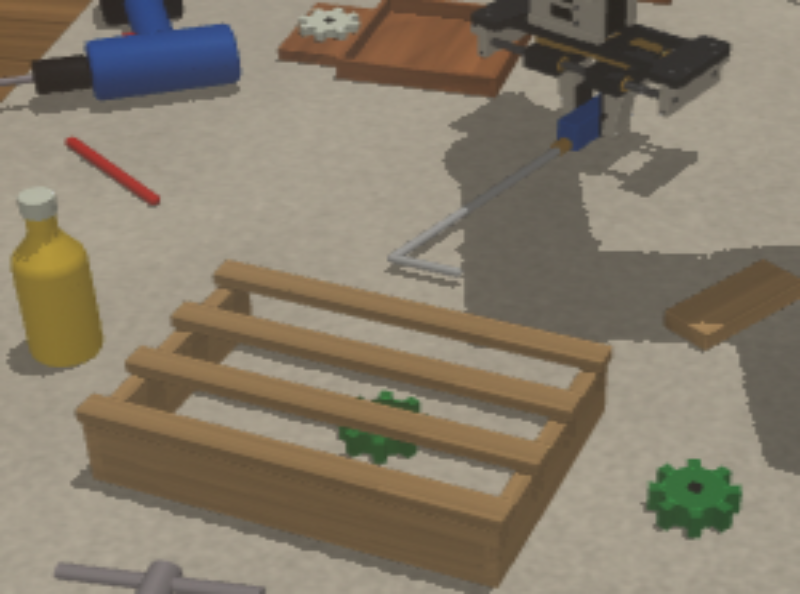

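```bash
python3 -c "
from h import *
go(.5435,-.0432,.072,-101.9)"
```

```text
clock 4.35 pose [ 0.4567 -0.0868  0.0748] [-1.7998e+02  2.0000e-02 -1.1644e+02] F [-0.6 -0.4 -0.6] op 0.0197
row dx -0.0777 dy -0.0583 dz 0.0028 spin -14.54
```

Call:
{"api": "play_rows", "payload": {"series": [[0,-0.02,-0.015,0.001,-4],[0,-0.05,-0.035,0.002,-8],[0,-0.0777,-0.0583,0.0028,-12],[0,-0.0777,-0.0583,0.0028,-14.5],[0,-0.0777,-0.0583,0.0028,-14.5],[0,-0.0777,-0.0583,0.0028,-14.5]]}}

```text
clock: 4.95
tool_pos: [0.5425, -0.0435, 0.0714]
orientation: [179.9, -0.0, -102.0]
force: [-0.7, -0.4, -1.9]
opening: 0.0202
```

```bash
python3 - <<'E'
from h import *
M=np.array([.5279,.2462]);ex=np.array([.9785,-.206]);ey=np.array([.206,.9785])
g=M+.075*ex+(-.115)*ey;print(g)
go(*g,.072,-101.9)
t=snapshot('top');save('top2.png',cv2.resize(t['frame'][130:330,80:380],None,fx=2.6,fy=2.6,interpolation=cv2.INTER_CUBIC));np.savez('top2.npz',**t)
E
```

```text
[0.5775975 0.1182225]
clock 4.95 pose [ 0.5425 -0.0435  0.0714] [ 1.7993e+02 -2.0000e-02 -1.0204e+02] F [-0.7 -0.4 -1.9] op 0.0202
row dx -0.1655 dy -0.0006 dz -0.0006 spin -0.14
```

View pics/top2.png

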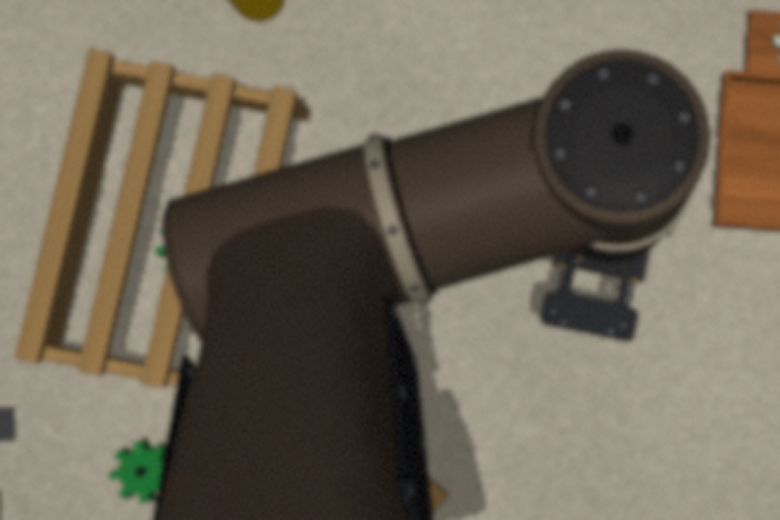

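Call:
{"api": "play_rows", "payload": {"series": [[0,-0.02,0,0,0],[0,-0.045,0,0,0],[0,-0.07,0,0,0],[0,-0.095,0,0,0],[0,-0.12,0,0,0],[0,-0.145,0,0,0],[0,-0.16,0,0,0],[0,-0.166,0,0,0],[0,-0.166,0,0,0],[0,-0.166,0,0,0]]}}

```text
clock: 6.0
tool_pos: [0.5772, 0.1183, 0.0717]
orientation: [180.0, -0.0, -102.0]
force: [-0.2, -0.3, -2.0]
opening: 0.0198
```

```bash
cat >> h.py <<'E'
def sside(n):
    s=snapshot('side');save(n+'.png',cv2.resize(s['frame'][200:420,150:400],None,fx=3.2,fy=2.7));np.savez(n+'.npz',**s);return s
E
python3 - <<'E'
from h import *
M=np.array([.5279,.2462]);ex=np.array([.9785,-.206]);ey=np.array([.206,.9785])
g=M+.025*ex+(-.115)*ey
go(*g,.072,-101.9);sside('side3')
E
```

```text
clock 6.00 pose [0.5772 0.1183 0.0717] [ 1.7996e+02 -2.0000e-02 -1.0198e+02] F [-0.2 -0.3 -2. ] op 0.0198
row dx 0.0001 dy 0.0496 dz -0.0003 spin -0.08
```

View pics/side3.png

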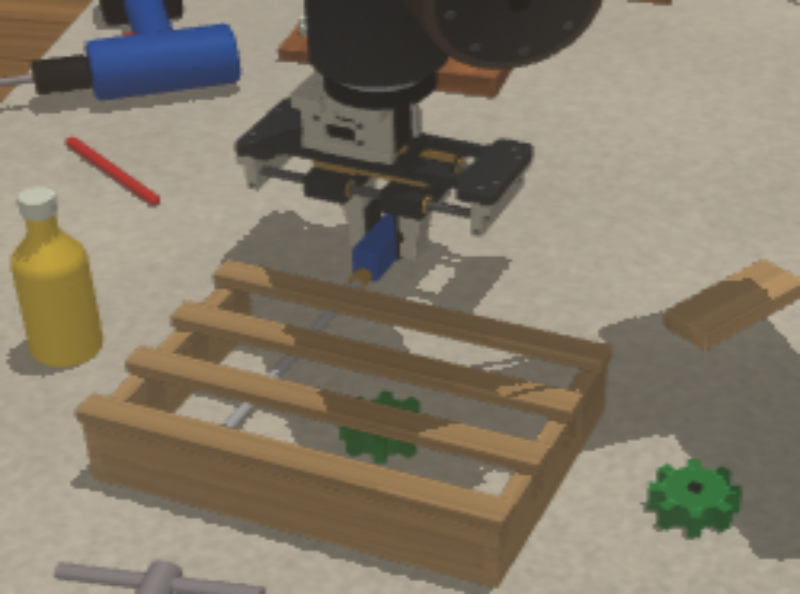

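Call:
{"api": "play_rows", "payload": {"series": [[0,0,0.01,0,0],[0,0,0.02,0,0],[0,0,0.03,0,0],[0,0,0.04,0,0],[0,0,0.046,0,0],[0,0,0.05,0,0],[0,0,0.05,0,0]]}}

```text
clock: 6.75
tool_pos: [0.5284, 0.1298, 0.072]
orientation: [-180.0, 0.0, -101.9]
force: [-0.0, -0.3, -1.7]
opening: 0.02
```

```bash
python3 - <<'E'
from h import *
M=np.array([.5279,.2462]);ex=np.array([.9785,-.206]);ey=np.array([.206,.9785])
g=M+.025*ex+(-.33)*ey
go(*g,.072,-101.9);sside('side4')
E
```

```text
clock 6.75 pose [0.5284 0.1298 0.072 ] [-1.7999e+02  1.0000e-02 -1.0190e+02] F [-0.  -0.3 -1.7] op 0.02
row dx 0.2162 dy -0.0006 dz -0.0000 spin 0.00
```

View pics/side4.png

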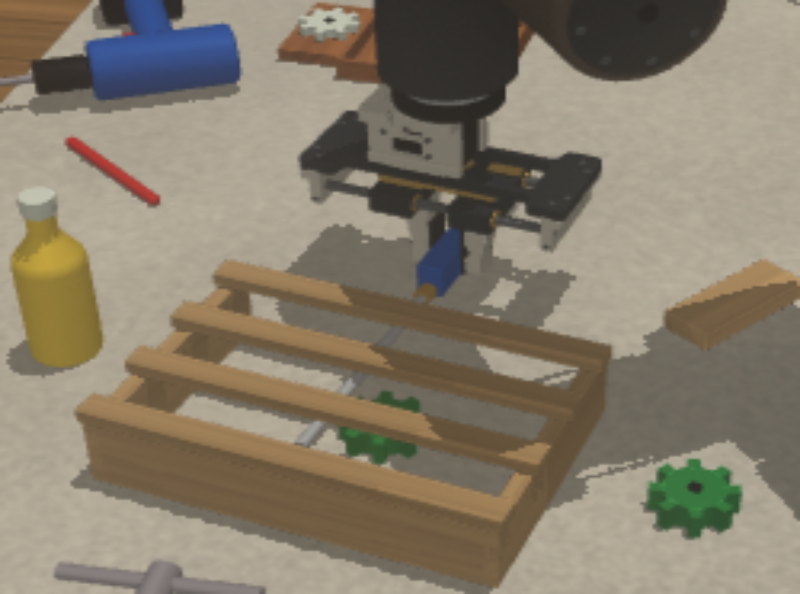

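Call:
{"api": "play_rows", "payload": {"series": [[0,0.006,0,0,0],[0,0.014,0,0,0],[0,0.024,0,0,0],[0,0.036,0,0,0],[0,0.048,0,0,0],[0,0.06,0,0,0],[0,0.072,0,0,0],[0,0.08,0,0,0],[0,0.084,0,0,0],[0,0.084,0,0,0]]}}

```text
clock: 7.8
tool_pos: [0.5113, 0.0468, 0.0718]
orientation: [-180.0, -0.0, -102.0]
force: [0.4, 0.9, -1.5]
opening: 0.02
```

```bash
python3 - <<'E'
from h import *
M=np.array([.5279,.2462]);ex=np.array([.9785,-.206]);ey=np.array([.206,.9785])
g=M+.025*ex+(-.335)*ey
go(*g,.072,-101.9);sside('side5')
E
```

```text
clock 7.80 pose [0.5113 0.0468 0.0718] [-180.     -0.   -101.97] F [ 0.4  0.9 -1.5] op 0.02
row dx 0.1365 dy -0.0003 dz -0.0002 spin -0.07
```

View pics/side5.png

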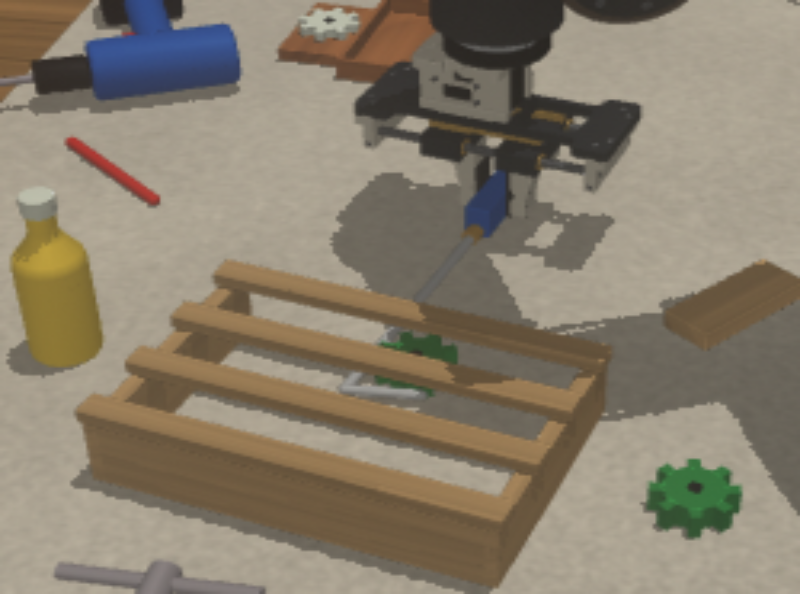

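Call:
{"api": "play_rows", "payload": {"series": [[0,0.008,0,0,0],[0,0.02,0,0,0],[0,0.035,0,0,0],[0,0.05,0,0,0],[0,0.065,0,0,0],[0,0.08,0,0,0],[0,0.095,0,0,0],[0,0.11,0,0,0],[0,0.125,0,0,0],[0,0.132,0,0,0]]}}

```text
clock: 8.85
tool_pos: [0.4835, -0.0833, 0.0717]
orientation: [180.0, -0.0, -102.0]
force: [0.4, 1.1, -0.4]
opening: 0.0197
```

Call:
{"api": "play_rows", "payload": {"series": [[0,0.004,0,0,0],[0,0.004,0,0,0],[0,0.004,0,0,0]]}}

```text
clock: 9.15
tool_pos: [0.4835, -0.0856, 0.0718]
orientation: [-180.0, -0.0, -101.9]
force: [0.7, -0.1, -0.4]
opening: 0.02
```

```bash
python3 - <<'E'
from h import *
go(.483,-.082,.072,-101.9);s=sside('side6');wsnap('w6');t=snapshot('top');np.savez('top6.npz',**t);save('top6.png',cv2.resize(t['frame'][130:330,80:380],None,fx=2.6,fy=2.6,interpolation=cv2.INTER_CUBIC))
E
```

```text
clock 9.15 pose [ 0.4835 -0.0856  0.0718] [-179.99   -0.   -101.93] F [ 0.7 -0.1 -0.4] op 0.02
row dx -0.0034 dy 0.0012 dz -0.0002 spin -0.03
```

View pics/side6.png

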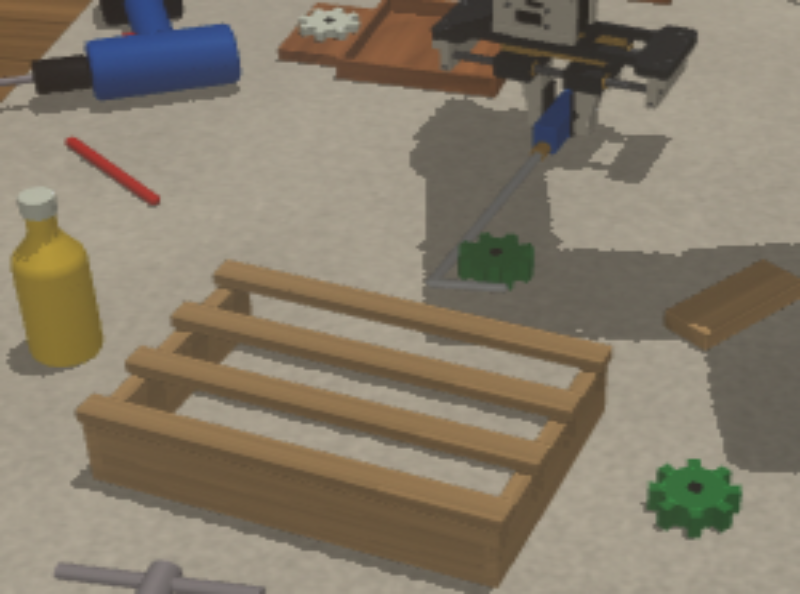

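View pics/top6.png

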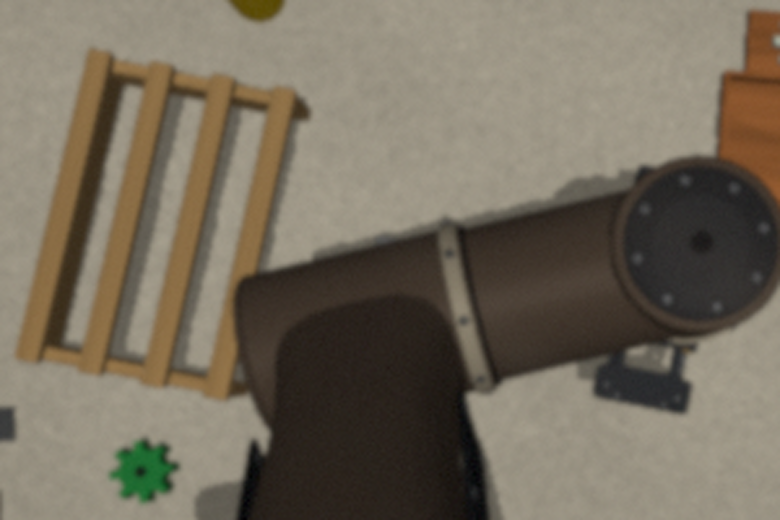

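Call:
{"api": "play_rows", "payload": {"series": [[0,-0.006,0,0,0],[0,-0.012,-0.003,0,0],[0,-0.014,-0.006,0,0],[0,-0.014,-0.006,-0.006,0],[0,-0.014,-0.006,-0.02,0],[0,-0.014,-0.006,-0.04,0],[0,-0.014,-0.006,-0.06,0],[0,-0.014,-0.006,-0.06,0],[0,-0.014,-0.006,-0.06,0]]}}

```text
clock: 10.2
tool_pos: [0.4921, -0.0732, 0.1322]
orientation: [-179.9, 0.0, -101.9]
force: [-1.3, -0.6, -0.9]
opening: 0.0196
```

```bash
python3 - <<'E'
from h import *
t=dict(np.load('top0.npz'));print('pencil',toplane(t,[[262,126],[293,87]],.005).round(3).tolist())
go(.58,-.06,.132,-130);sside('side7')
E
```

```text
pencil [[0.765, 0.075, 0.005], [0.861, 0.001, 0.005]]
clock 10.20 pose [ 0.4921 -0.0732  0.1322] [-1.7994e+02  4.0000e-02 -1.0195e+02] F [-1.3 -0.6 -0.9] op 0.0196
row dx -0.0311 dy -0.0833 dz 0.0002 spin 28.05
```

View pics/side7.png

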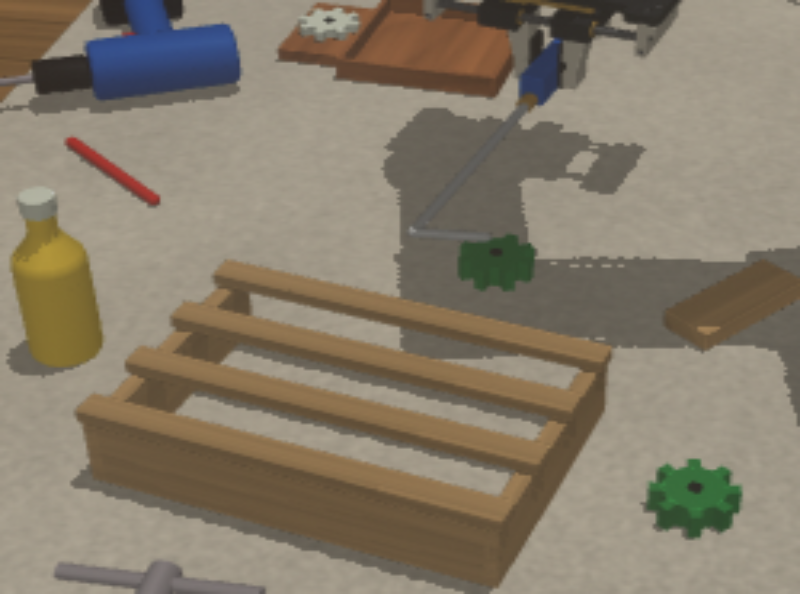

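Call:
{"api": "play_rows", "payload": {"series": [[0,-0.01,-0.025,0,6],[0,-0.02,-0.055,0,12],[0,-0.031,-0.083,0,18],[0,-0.031,-0.083,0,23],[0,-0.031,-0.083,0.03,23],[0,-0.031,-0.083,0.045,23],[0,-0.031,-0.083,0.055,23],[0,-0.031,-0.083,0.059,23],[0,-0.031,-0.083,0.061,23],[0,-0.031,-0.083,0.062,23]]}}

```text
clock: 11.25
tool_pos: [0.58, -0.0601, 0.0701]
orientation: [-180.0, 0.0, -124.9]
force: [-0.4, -0.2, -1.8]
opening: 0.0194
```

```bash
python3 - <<'E'
from h import *
go(.58,-.06,.069,-125);sside('side8')
E
```

```text
clock 11.25 pose [ 0.58   -0.0601  0.0701] [-1.7997e+02  2.0000e-02 -1.2493e+02] F [-0.4 -0.2 -1.8] op 0.0194
row dx -0.0001 dy 0.0000 dz 0.0011 spin 0.07
```

View pics/side8.png

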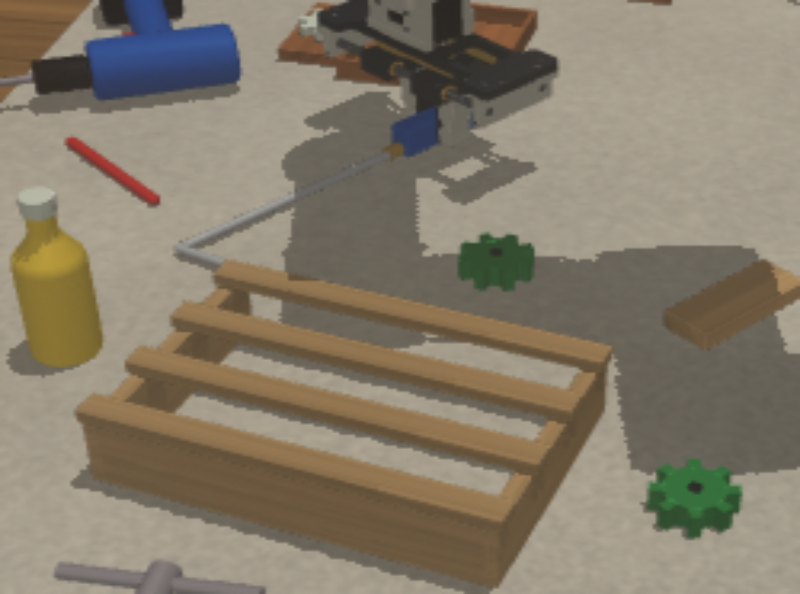

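Call:
{"api": "play_rows", "payload": {"series": [[0,0,0,0.001,0],[0,0,0,0.001,0],[60,0,0,0.001,0],[60,0,0,0.001,0],[60,0,0,0.001,0],[60,0,0,0.001,0],[60,0,0,0.001,0],[60,0,0,-0.03,0],[60,0,0,-0.08,0],[100,0,0,-0.13,0]]}}

```text
clock: 12.3
tool_pos: [0.5791, -0.0602, 0.2007]
orientation: [179.9, -0.1, -124.9]
force: [1.2, -1.0, -0.5]
opening: 0.0564
```

```bash
python3 - <<'E'
from h import *
go(.49,.13,.2,-125);sside('side9');wsnap('w9')
t=snapshot('top');np.savez('top9.npz',**t);save('top9.png',cv2.resize(t['frame'][90:330,80:440],None,fx=2.2,fy=2.2,interpolation=cv2.INTER_CUBIC))
E
```

```text
clock 12.30 pose [ 0.5791 -0.0602  0.2007] [ 1.7992e+02 -1.0000e-01 -1.2493e+02] F [ 1.2 -1.  -0.5] op 0.0564
row dx -0.1050 dy 0.1819 dz 0.0007 spin 0.07
```

View pics/side9.png

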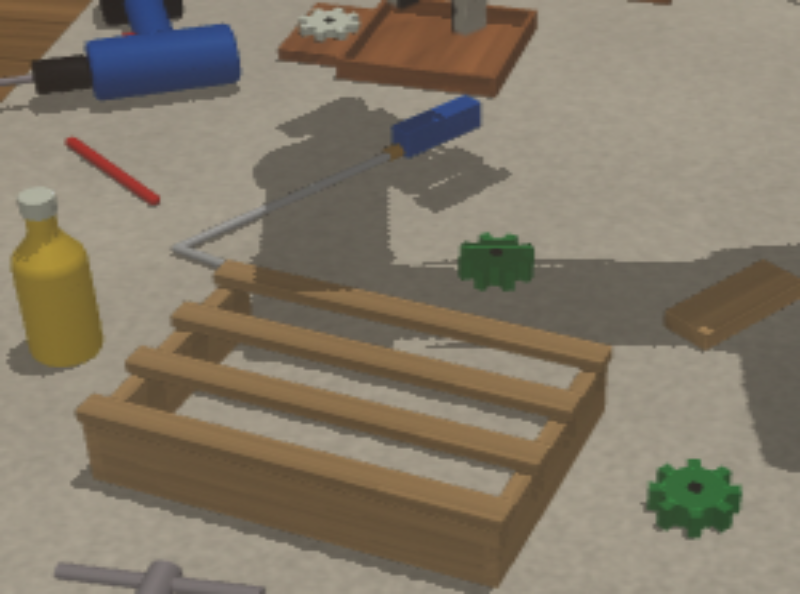

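View pics/w9.png

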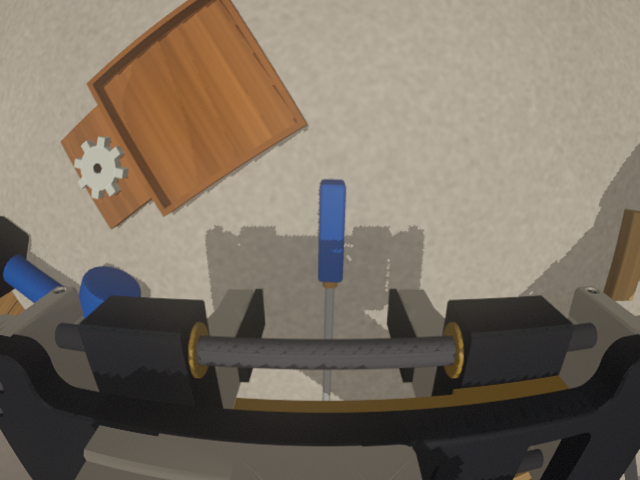

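View pics/top9.png

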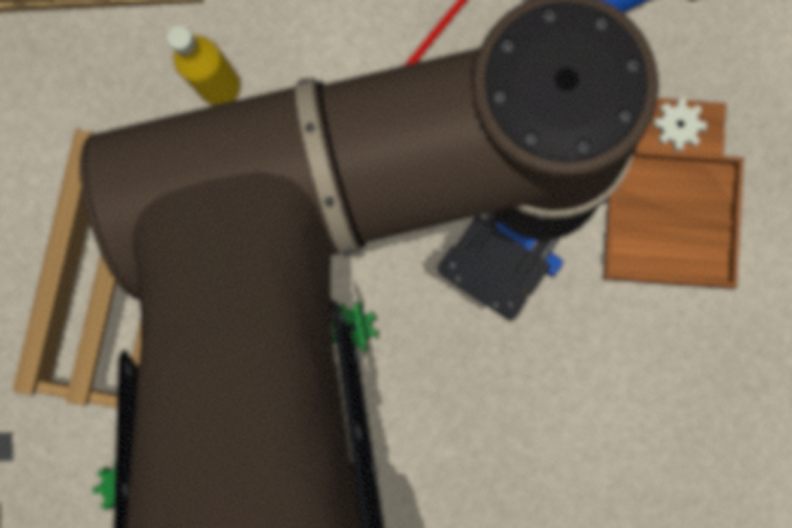

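```bash
python3 - <<'E'
from h import *
s=dict(np.load('side9.npz'))
hsv=cv2.cvtColor(s['frame'],cv2.COLOR_RGB2HSV);m=cv2.inRange(hsv,(50,80,20),(80,255,255));n,l,st,ce=cv2.connectedComponentsWithStats(m)
for i in range(1,n):
    if st[i,4]>60: print(ce[i],st[i],toplane(s,ce[i],.012))
go(.49,.13,.2,-112)
E
```

```text
[304.69602273 296.56818182] [294 286  23  21 352] [[0.49576412 0.12791016 0.012     ]]
[366.57857143 384.00178571] [353 370  29  29 560] [[0.33371401 0.36390962 0.012     ]]
[541.45698433 430.52411438] [  455   371   185   109 16401] [[0.02500569 0.41787046 0.012     ]]
[417.55369128 392.26510067] [403 378  30  29 596] [[0.23865167 0.36779874 0.012     ]]
clock 12.45 pose [ 0.5816 -0.0598  0.204 ] [-179.68    0.31 -124.91] F [-0.7  0.3 -1.3] op 0.067
row dx -0.1033 dy 0.1837 dz 0.0040 spin -12.91
```

Call:
{"api": "play_rows", "payload": {"series": [[100,-0.02,0.035,0,-4],[100,-0.05,0.08,0,-8],[100,-0.08,0.13,0,-12],[100,-0.1,0.17,0,-13],[100,-0.106,0.18,0,-13],[100,-0.106,0.18,0,-13],[100,-0.106,0.18,0,-13],[100,-0.106,0.18,0,-13],[100,-0.106,0.18,0,-13]]}}

```text
clock: 13.35
tool_pos: [0.493, 0.129, 0.1994]
orientation: [180.0, -0.0, -112.0]
force: [-0.0, 0.2, 0.0]
opening: 0.0882
```

```bash
python3 - <<'E'
from h import *
go(.494,.13,.2,-112);s=wsnap('w10')
hsv=cv2.cvtColor(s['frame'],cv2.COLOR_RGB2HSV);m=cv2.inRange(hsv,(50,80,20),(80,255,255));n,l,st,ce=cv2.connectedComponentsWithStats(m)
for i in range(1,n):
    if st[i,4]>60: print(ce[i],st[i],wplane(s,ce[i],.02))
E
```

```text
clock 13.35 pose [0.493  0.129  0.1994] [ 1.7998e+02 -3.0000e-02 -1.1202e+02] F [-0.   0.2  0. ] op 0.0882
row dx -0.0013 dy -0.0005 dz -0.0006 spin -0.02
[318.12512856 233.73808708] [ 283  199   71   71 2917] [[0.49661258 0.12437935 0.02      ]]
```

View pics/w10.png

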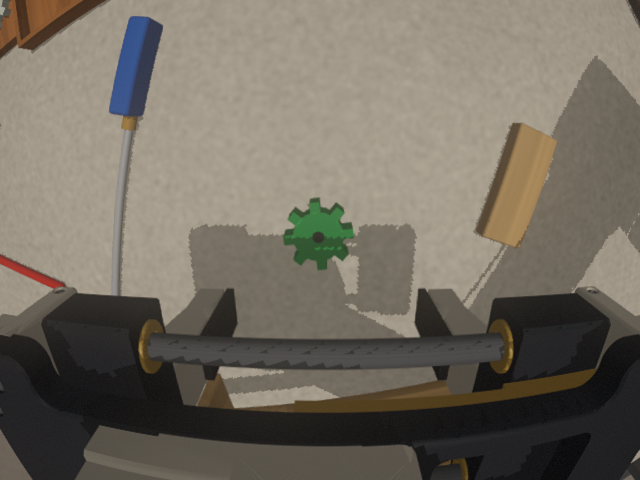

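```bash
python3 - <<'E'
from h import *
w=dict(np.load('w10.npz'));s=dict(np.load('side9.npz'))
f=w['frame'][180:290,265:375];save('w10c.png',cv2.resize(f,None,fx=5,fy=5,interpolation=cv2.INTER_CUBIC))
# hole: dark pixels in wrist
hsv=cv2.cvtColor(w['frame'],cv2.COLOR_RGB2HSV);d=(hsv[...,2]<40).astype(np.uint8);k=np.zeros_like(d);k[225:250,308:330]=1
p=np.argwhere(d&k)[:,::-1];print(len(p),p.mean(0));hp=p.mean(0)
g=cv2.cvtColor(s['frame'],cv2.COLOR_RGB2HSV);d=(g[...,2]<45).astype(np.uint8);k=np.zeros_like(d);k[288:300,296:314]=1;p=np.argwhere(d&k)[:,::-1];print(len(p),p.mean(0))
sp=p.mean(0) if len(p) else (304.7,293.7)
c,dd=wray(w,hp);c2,d2=ray(s,sp);print(tri([(c,dd[0]),(c2,d2[0])]),wplane(w,hp,.02),wplane(w,hp,.018))
tips=wplane(w,[[315.5,200],[352,234],[342,210],[295,213],[285,238]],.02);C=wplane(w,hp,.02)[0]
for t in tips: v=t-C;print(round(np.hypot(*v[:2])*1000,1),round(np.degrees(np.arctan2(v[1],v[0])),1))
E
```

```text
0 [nan nan]
0 [nan nan]
(array([nan, nan, nan]), [nan, nan]) [[nan nan nan]] [[nan nan nan]]
nan nan
nan nan
nan nan
nan nan
nan nan<stdin>:6: RuntimeWarning: Mean of empty slice.
  ret = um.true_divide(
<stdin>:7: RuntimeWarning: Mean of empty slice.
```

View pics/w10c.png

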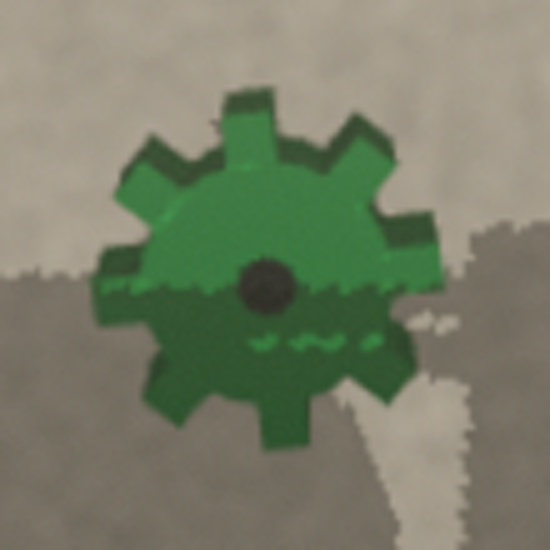

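```bash
python3 - <<'E'
from h import *
w=dict(np.load('w10.npz'));s=dict(np.load('side9.npz'))
hp=[318,236.8];c,dd=wray(w,hp)
for sp in ((304.6,293.5),): c2,d2=ray(s,sp);print(tri([(c,dd[0]),(c2,d2[0])]))
C=wplane(w,hp,.02)[0];print(C)
tips=wplane(w,[[353.2,233.3],[283.7,240.6],[321.8,269.2],[314.4,201.6]],.02);print('opp mean',tips[:2].mean(0),tips[2:].mean(0))
for t in tips: v=t-C;print(round(np.hypot(*v[:2])*1000,1),round(np.degrees(np.arctan2(v[1],v[0])),1))
E
```

```text
(array([0.49693096, 0.12657756, 0.01978236]), [0.0007230297923750956, 0.0007230297923751044])
[0.49762987 0.12659486 0.02      ]
opp mean [0.49747393 0.12678537 0.02      ] [0.49735262 0.12628529 0.02      ]
27.0 163.9
26.6 -15.5
26.7 74.0
27.5 -106.8
```

```bash
python3 - <<'E'
from h import *
go(.4973,.1266,.068,-106)
E
```

```text
clock 13.40 pose [0.4931 0.129  0.1995] [ 1.7998e+02 -3.0000e-02 -1.1202e+02] F [-0.5 -0.   0.4] op 0.0876
row dx 0.0006 dy -0.0048 dz 0.1315 spin -6.02
```

Call:
{"api": "play_rows", "payload": {"series": [[100,0.0006,-0.0048,0.03,-6],[100,0.0006,-0.0048,0.07,-6],[100,0.0006,-0.0048,0.1,-6],[100,0.0006,-0.0048,0.115,-6],[100,0.0006,-0.0048,0.125,-6],[100,0.0006,-0.0048,0.13,-6],[100,0.0006,-0.0048,0.131,-6],[100,0.0006,-0.0048,0.131,-6]]}}

```text
clock: 14.2
tool_pos: [0.4975, 0.1277, 0.0694]
orientation: [-180.0, 0.0, -105.9]
force: [0.6, -0.1, 0.3]
opening: 0.0876
```

```bash
python3 - <<'E'
from h import *
go(.4973,.1266,.068,-106);sside('side11')
E
```

```text
clock 14.20 pose [0.4975 0.1277 0.0694] [-1.7996e+02  5.0000e-02 -1.0594e+02] F [ 0.6 -0.1  0.3] op 0.0876
row dx 0.0011 dy -0.0001 dz 0.0014 spin 0.06
```

View pics/side11.png

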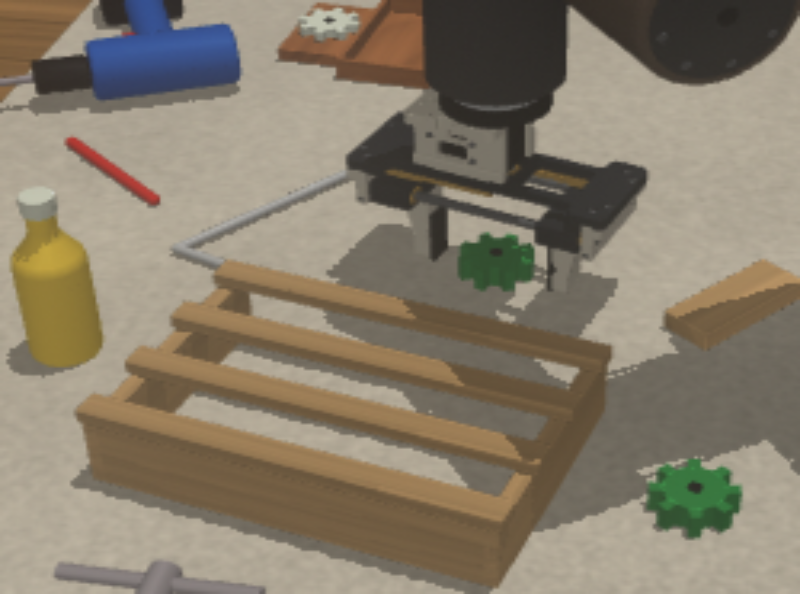

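Straddled well; close, then lift.

Call:
{"api": "play_rows", "payload": {"series": [[0,0.001,0,0.001,0],[0,0.001,0,0.001,0],[0,0.001,0,0.001,0],[0,0.001,0,0.001,0],[0,0.001,0,0.001,0],[0,0.001,0,0.001,0],[0,0.001,0,0.001,0],[0,0.001,0,0.001,0],[0,0.001,0,0.001,0]]}}

```text
clock: 15.15
tool_pos: [0.4968, 0.1266, 0.0679]
orientation: [-180.0, 0.0, -105.9]
force: [-0.3, 0.2, 2.8]
opening: 0.0534
```

Call:
{"api": "play_rows", "payload": {"series": [[0,0,0,-0.005,0],[0,0,0,-0.02,0],[0,0,0,-0.04,0],[0,0,0,-0.06,0],[0,0,0,-0.08,0],[0,0,0,-0.09,0],[0,0,0,-0.09,0]]}}

```text
clock: 15.85
tool_pos: [0.4973, 0.1269, 0.1591]
orientation: [-179.9, 0.1, -105.9]
force: [0.2, 0.0, -0.3]
opening: 0.0529
```

```bash
python3 - <<'E'
from h import *
go(.608,-.2137,.159,-95);sside('side12');wsnap('w12')
E
```

```text
clock 15.85 pose [0.4973 0.1269 0.1591] [-1.7990e+02  1.2000e-01 -1.0593e+02] F [ 0.2  0.  -0.3] op 0.0529
row dx 0.2972 dy -0.1999 dz 0.0001 spin -10.93
```

View pics/side12.png

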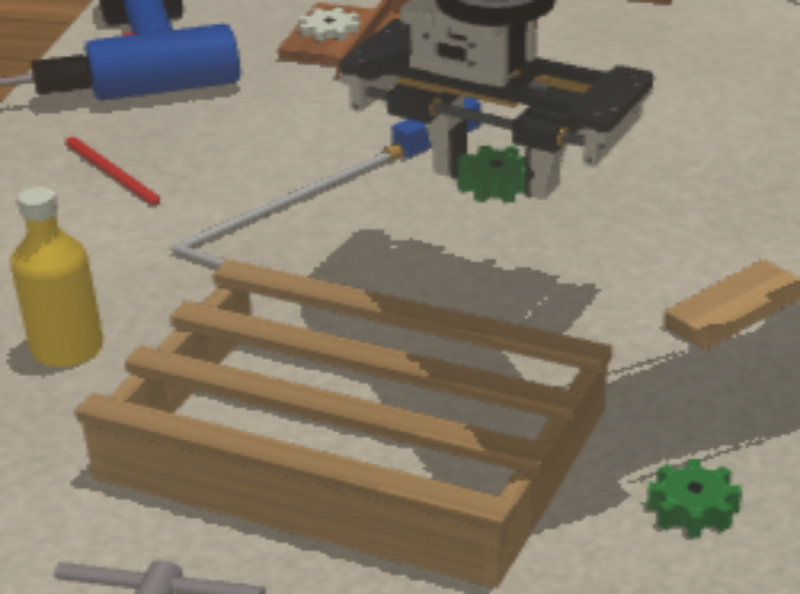

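View pics/w12.png

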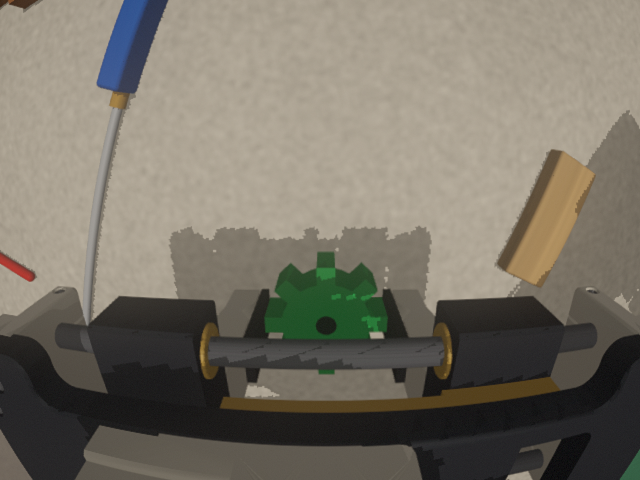

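Call:
{"api": "play_rows", "payload": {"series": [[0,0.03,-0.02,0,-3],[0,0.07,-0.047,0,-6],[0,0.11,-0.074,0,-9],[0,0.15,-0.1,0,-11],[0,0.19,-0.127,0,-11],[0,0.23,-0.154,0,-11],[0,0.265,-0.178,0,-11],[0,0.285,-0.192,0,-11],[0,0.297,-0.2,0,-11],[0,0.297,-0.2,0,-11]]}}

```text
clock: 16.95
tool_pos: [0.6071, -0.2154, 0.1559]
orientation: [179.9, -0.0, -95.1]
force: [-0.4, 0.6, -1.3]
opening: 0.0533
```

```bash
python3 - <<'E'
from h import *
go(.608,-.2137,.075,-95);w=wsnap('w13')
s=snapshot('side');save('side13.png',cv2.resize(s['frame'][130:330,150:400],None,fx=3.2,fy=2.9))
E
```

```text
clock 16.95 pose [ 0.6071 -0.2154  0.1559] [179.85  -0.   -95.06] F [-0.4  0.6 -1.3] op 0.0533
row dx -0.0018 dy -0.0007 dz 0.0809 spin -0.06
```

View pics/w13.png

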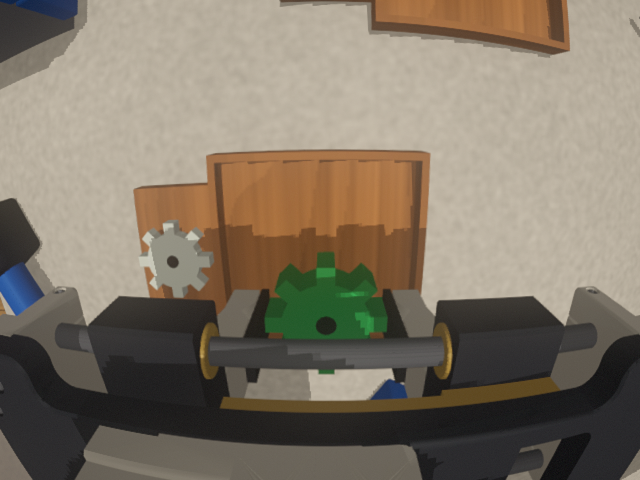

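View pics/side13.png

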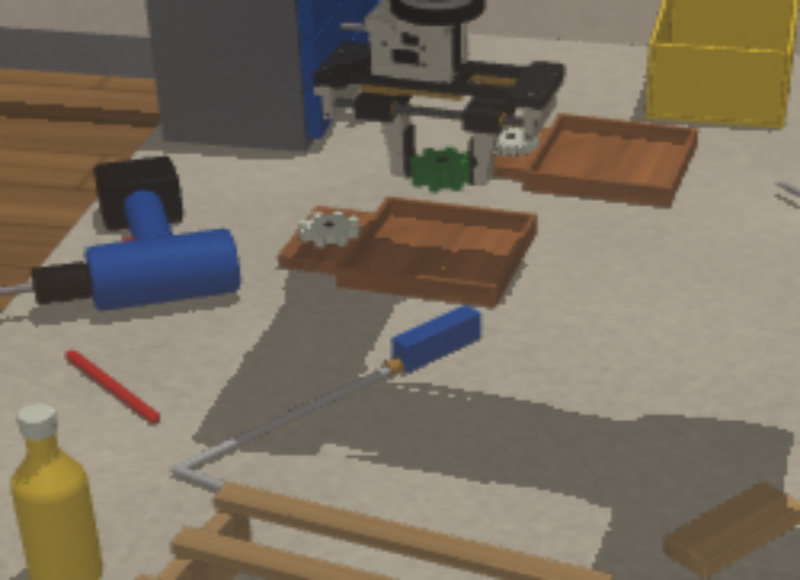

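```bash
python3 - <<'E'
from h import *
w=dict(np.load('w13.npz'));P=wplane(w,[[208,154],[429,152],[215,270],[422,282]],.022);print(P.round(4));a=(P[0]+P[1])/2;d=P[0]-P[1];d/=np.linalg.norm(d);print(np.linalg.norm(P[0]-P[1]),np.degrees(np.arctan2(d[1],d[0])),a+.07*np.array([-d[1],d[0],0]))
go(.608,-.2137,.075,-95)
E
```

```text
[[ 0.6734 -0.2897  0.022 ]
 [ 0.5364 -0.2783  0.022 ]
 [ 0.6816 -0.2127  0.022 ]
 [ 0.5427 -0.1914  0.022 ]]
0.1374832195296892 -4.79203532744845 [ 0.61073912 -0.21424172  0.022     ]
clock 17.05 pose [ 0.6069 -0.2135  0.1566] [ 1.7989e+02  1.0000e-02 -9.4960e+01] F [ 0.8 -0.2 -1.2] op 0.0531
row dx 0.0001 dy -0.0011 dz 0.0816 spin 0.04
```

Call:
{"api": "play_rows", "payload": {"series": [[0,0,-0.001,0.02,0],[0,0,-0.001,0.045,0],[0,0,-0.001,0.06,0],[0,0,-0.001,0.07,0],[0,0,-0.001,0.075,0],[0,0,-0.001,0.077,0],[0,0,-0.001,0.079,0],[0,0,-0.001,0.08,0],[0,0,-0.001,0.08,0],[0,0,-0.001,0.08,0]]}}

```text
clock: 18.05
tool_pos: [0.6087, -0.2141, 0.0782]
orientation: [-180.0, -0.0, -94.9]
force: [-0.3, 0.2, 0.0]
opening: 0.0535
```

```bash
python3 - <<'E'
from h import *
for i in range(3): go(.608,-.2137,.0735,-95); w=snapshot('side')
save('side14.png',cv2.resize(w['frame'][150:260,200:400],None,fx=4,fy=4))
E
```

```text
clock 18.05 pose [ 0.6087 -0.2141  0.0782] [-179.96   -0.    -94.94] F [-0.3  0.2  0. ] op 0.0535
row dx -0.0003 dy 0.0007 dz 0.0047 spin 0.06
clock 18.10 pose [ 0.6087 -0.2141  0.0782] [-179.97   -0.    -94.94] F [-0.5  0.2  0.2] op 0.0529
row dx -0.0004 dy 0.0007 dz 0.0047 spin 0.06
clock 18.15 pose [ 0.6087 -0.2141  0.0781] [-179.97    0.    -94.94] F [-0.6  0.1 -0.1] op 0.0533
row dx -0.0003 dy 0.0007 dz 0.0046 spin 0.06
```

View pics/side14.png

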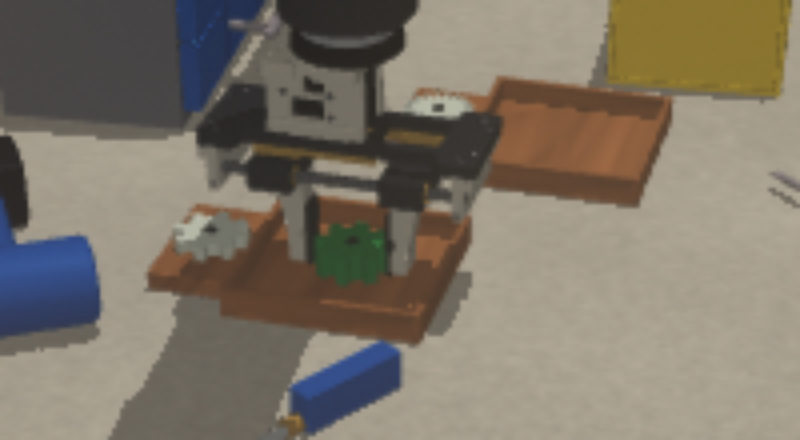

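Call:
{"api": "play_rows", "payload": {"series": [[0,0,0,0.001,0],[0,0,0,0.002,0],[0,0,0,0.003,0],[0,0,0,0.004,0],[0,0,0,0.004,0],[0,0,0,0.004,0],[0,0,0,0.004,0]]}}

```text
clock: 18.9
tool_pos: [0.6085, -0.214, 0.0738]
orientation: [-180.0, -0.0, -94.9]
force: [-0.5, -0.7, -0.6]
opening: 0.0534
```

Call:
{"api": "play_rows", "payload": {"series": [[0,0,0,0.0005,0],[0,0,0,0.001,0],[0,0,0,0.001,0],[0,0,0,0.001,0],[0,0,0,0.001,0]]}}

```text
clock: 19.4
tool_pos: [0.6086, -0.214, 0.073]
orientation: [-180.0, -0.0, -94.9]
force: [-0.7, 0.6, 0.9]
opening: 0.0532
```

Call:
{"api": "play_rows", "payload": {"series": [[0,0,0,0.0004,0],[0,0,0,0.0004,0],[74,0,0,0.0004,0],[74,0,0,0.0004,0],[74,0,0,0.0004,0],[74,0,0,0.0004,0],[74,0,0,0.0004,0],[74,0,0,0.0004,0]]}}

```text
clock: 20.2
tool_pos: [0.6085, -0.214, 0.0723]
orientation: [180.0, 0.0, -94.9]
force: [-0.4, -0.1, -0.7]
opening: 0.0646
```

Call:
{"api": "play_rows", "payload": {"series": [[74,0,0,-0.01,0],[74,0,0,-0.03,0],[74,0,0,-0.06,0],[74,0,0,-0.1,0],[74,0,0,-0.13,0],[74,0,0,-0.15,0],[74,0,0,-0.15,0],[74,0,0,-0.15,0]]}}

```text
clock: 21.0
tool_pos: [0.6085, -0.2139, 0.2234]
orientation: [-179.9, 0.0, -94.9]
force: [0.3, -0.4, -1.7]
opening: 0.065
```

```bash
python3 - <<'E'
from h import *
go(.608,-.2137,.22,-95);wsnap('w15');s=snapshot('side');save('side15.png',s['frame']);np.savez('side15.npz',**s)
t=snapshot('top');save('top15.png',t['frame']);np.savez('top15.npz',**t)
E
```

```text
clock 21.00 pose [ 0.6085 -0.2139  0.2234] [-1.7991e+02  2.0000e-02 -9.4940e+01] F [ 0.3 -0.4 -1.7] op 0.065
row dx -0.0002 dy 0.0005 dz 0.0034 spin 0.06
```

View pics/w15.png

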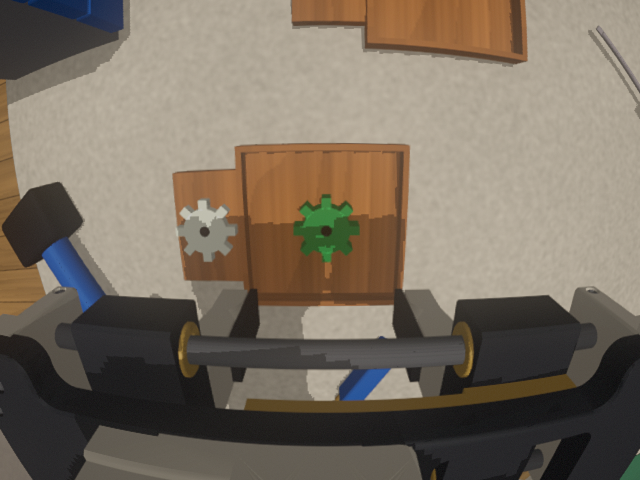

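View pics/side15.png

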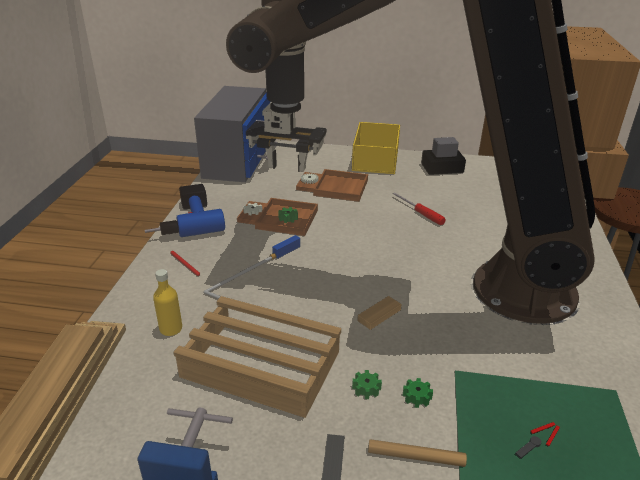

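View pics/top15.png

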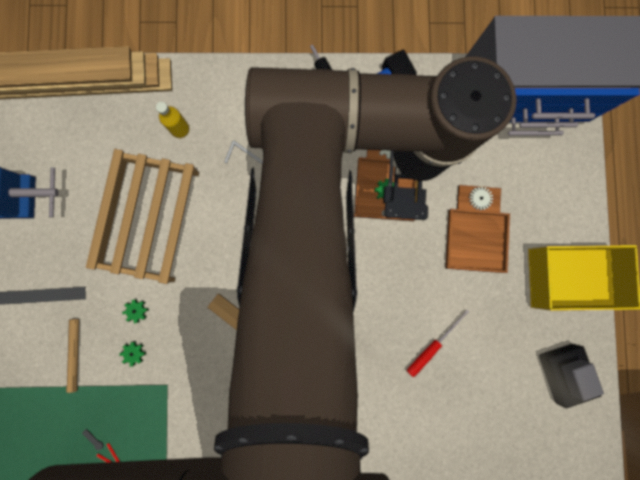

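```bash
python3 - <<'E'
from h import *
a=dict(np.load('top0.npz'));b=dict(np.load('top15.npz'))
for n,(x0,y0,x1,y1) in dict(glue=(150,95,195,145),screw=(400,300,475,385),offcut=(200,285,232,325),riser=(85,145,200,285),decoys=(115,295,155,370)).items():
    print(n,'mean abs diff',np.abs(a['frame'][y0:y1,x0:x1].astype(int)-b['frame'][y0:y1,x0:x1]).mean().round(2))
w=dict(np.load('w15.npz'));s=dict(np.load('side15.npz'))
c,d=wray(w,[326.5,231]);c2,d2=ray(s,[289,213]);print('gear top',tri([(c,d[0]),(c2,d2[0])]),wplane(w,[326.5,231],.025))
print('hook tip/corner',toplane(b,[[227,160],[235,144]],.006).round(3).tolist())
print(close_job())
E
```

```text
glue mean abs diff 45.7
screw mean abs diff 49.95
offcut mean abs diff 10.37
riser mean abs diff 45.02
decoys mean abs diff 44.81
gear top (array([ 0.60541253, -0.21276718,  0.0215043 ]), [0.0024445954783388034, 0.002444595478338803]) [[ 0.60773527 -0.21328396  0.025     ]]
hook tip/corner [[0.683, 0.157, 0.006], [0.722, 0.138, 0.006]]
the job is handed in; nothing more can be done
None
```

The green gear from under the riser is now lying flat, roughly centred, in the tray whose white sample gear has 8 teeth. I handed the job in at about 21 s on the robot's clock.

1. **Hook:** I gripped the blue handle, slid the hook in beside the gear, moved it sideways behind the gear and pulled the gear out. The gripper never went under the riser. The hook now lies flat on the table, with its tip about 60 mm from the nearest corner of the riser.
2. **Gear:** I gripped it across two opposite tooth tips (53 mm measured opening), lowered it until it should have just touched the tray floor, released it and lifted away.

**Last checks**
- **Placement:** the wrist picture shows the gear flat at about (0.608, −0.213), within 2 mm of the tray's centre. Casting rays from two views put its top at 21.5 mm, with a 2.4 mm ray miss. About 25 mm is expected, so the height agrees only roughly; I picked that side-view pixel by eye.
- **Forces:** readings stayed within a few newtons wherever I checked them, and every one showed the gripper and gear free of hard contact.
- **Bystanders:** the glue bottle, offcut and screwdriver look unmoved by eye in the top and side pictures. The offcut and part of the table are partly hidden by the arm in the last top view.
- **Failed check:** comparing the first and last top images pixel by pixel told me nothing. The difference was about 45 even on the fixed riser, probably because the picture's brightness changed. It therefore neither confirms nor disproves that the bystanders stayed put.

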